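# Sort the checked reagent vials

### The job

The control check of the reagents in the sloping rack is finished: the vial with the round neck tag has passed, the one with the long rectangular flag has failed, the untagged one has not been tested yet. Stand the passed vial fully down in a free well of the aluminium cooling block and the failed vial upright on the floor of the empty compartment of the white reject tray. They are glass: set them down without dropping or tipping them over, and leave the untagged vial and everything else where it is.

Things in the scene. Friction and masses are not known exactly. Their poses are not given: they have to be found in the camera images.
- vial_round: Amber dropper vial, 45 g: body a 28 mm cylinder, 52 mm tall; black cap 22 mm wide, 60 to 76 mm up; nozzle to 87.5 mm. Origin: centre of underside; z along its axis to the cap. PASSED: white neck tag 58 mm up ends in a ROUND disc 28 mm wide, reaching 42 mm from the axis to the vial's +x, drooping 20 degrees, black tick. Starts in the sloping rack, leaning 30 to 37 degrees.
- vial_flag: Amber dropper vial, 45 g: body a 28 mm cylinder, 52 mm tall; black cap 22 mm wide, 60 to 76 mm up; nozzle to 87.5 mm. Origin: centre of underside; z along its axis to the cap. FAILED: white neck tag 58 mm up is a LONG RECTANGLE 26 mm wide, reaching 57 mm from the axis to the vial's +x, drooping 20 degrees, black cross. Starts in the sloping rack, leaning 30 to 37 degrees.
- vial_plain: Amber dropper vial, 45 g: body a 28 mm cylinder, 52 mm tall; black cap 22 mm wide, 60 to 76 mm up; nozzle to 87.5 mm. Origin: centre of underside; z along its axis to the cap. No tag: not tested yet. Stands in the third well of the sloping rack and stays.
- rack: Fixed sloping rack: grey bar 66 x 212 x 34 mm on wire feet, top face tilted 30 degrees to rack -x (towards the robot). 3 wells along rack y, 68 mm apart (middle at 0), 31 mm wide, 22 mm deep, square to the face: caps lean to rack -x, 30 mm of each body shows above the face. Tags point up the slope (rack +x). Origin: on the table under the bar's centre; z up.
- block: Fixed cooling block: aluminium, 120 x 120 mm, flat top 60 mm above the table, on a white base 140 x 140 mm. Four upright wells 31 mm wide, 22 mm deep at x, y = +-30 mm of its frame. Two diagonal ones hold vials in use, the other two (well_a, well_b) are free. Origin: centre of underside, on the table; z up.
- well_a (a point): Centre of the mouth of a free well of the cooling block (block x, y = -30, -30 mm), level with its top face, 60 mm above the table; the well floor is 22 mm lower. Either free well will do. Axes as the block's.
- well_b (a point): Centre of the mouth of the other free well (block x, y = +30, +30 mm); otherwise as well_a.
- tray: Fixed reject tray: white, open, 90 x 160 mm, 28 mm high, walls and floor 4 mm, a middle wall makes two compartments of 82 x 74 mm (x by y) side by side along its y. The -y one holds a vial that failed earlier, the +y one is empty. Origin: centre of underside, on the table; z up.
- nest (a point): Centre of the empty compartment's floor (tray y = +39 mm), on the floor's surface, 4 mm above the table. Axes as the tray's.
- vial_used1: Amber dropper vial, 45 g: body a 28 mm cylinder, 52 mm tall; black cap 22 mm wide, 60 to 76 mm up; nozzle to 87.5 mm. Origin: centre of underside; z along its axis to the cap. No tag. Stands in the cooling block's well at block x, y = -30, +30 mm and stays.
- vial_used2: Amber dropper vial, 45 g: body a 28 mm cylinder, 52 mm tall; black cap 22 mm wide, 60 to 76 mm up; nozzle to 87.5 mm. Origin: centre of underside; z along its axis to the cap. No tag. Stands in the cooling block's well at block x, y = +30, -30 mm and stays.
- vial_old: Amber dropper vial, 45 g: body a 28 mm cylinder, 52 mm tall; black cap 22 mm wide, 60 to 76 mm up; nozzle to 87.5 mm. Origin: centre of underside; z along its axis to the cap. Failed earlier: same long rectangular tag. Stands in the tray's -y compartment, tag roughly to tray +x, and stays.
- timer: White bench timer with a round dial, 45 x 65 mm, 65 mm tall, loose on the table. Origin: centre of underside.
- wellplate: Flat white well plate 86 x 128 mm, 15 mm tall, loose on the table. Origin: centre of underside.
- pen: Marker pen 130 mm long, 13 mm thick, lying on the table along its own x. Origin: under its middle.
Not all that is in view belongs to the job. What is shaped like the block but brown is not meant.

How it is judged:
By the outcome, as a careful person would: the job done as asked, in the order asked, and still so for the second after the job is handed in, with the robot touching nothing.
It also fails if it takes over 64 s, if anything falls off the work surface, if the arm or the gripper's body presses on something with over 40 N, if the wrist force passes 120 N, or if a joint passes its speed limit or range.

### The arm

A 6-joint arm with a two-finger parallel gripper is mounted at the origin on the work surface. World frame = base frame: x ahead of the robot, y to its left, z up, the work surface at z = 0. Lengths are in m, angles in rad, forces in N, time in s.
With the tool pointing down it reaches from about 0.3 to 0.75 m from the base axis. Payload 8.5 kg.
Tool frame: the origin (TCP) lies at the very end of the fingers, on their centre line; the grasp point (between the pads) lies 19 mm behind it; z points along the fingers, y is the line along which they close (so a half turn about z gives the same grasp; the last joint's range is limited). The gripper opens to 88 mm and grips with 3 to 60 N. Pads are 18 mm wide; open, the fingers measure 123 mm over their backs; the gripper's body (75 mm by 187 mm) begins 45 mm behind the grasp point.
Start: joints at [1.001, 0.381, 1.297, -0, 1.464, -0.215], TCP at [0.191, 0.516, 0.239] pointing down, gripper open.
Joint ranges: [-3.11, 3.11], [-0.89, 2.33], [0.22, 2.48], [-1.42, 4.56], [0.17, 2.85], [-2.88, 2.88]. Speed limits (rad/s): [2.39, 2.39, 3.14, 3.14, 3.14, 3.14].

### API

Orientations are given as a unit quaternion [w, x, y, z].
In Python, from bench import robot, effector, ik, cams, sign_off gives the robot as it stands. Calls block until the motion is done:
- robot.move_to(position, orientation): joint-space move of the TCP to a pose.
- robot.move_l(position, rot=None, feed=0.15, max_force=None): straight line of the TCP; rot=None keeps the orientation; feed is the mean speed in m/s. With max_force (N) it stops when the force on the tool has changed by that much, and returns True; else False.
- robot.movej(angles): joint-space move.
- effector.set_gripper(opening, squeeze=None): opening from 0.0 (shut) to 1.0 (fully open); squeeze is the grip in N (None keeps the last); returns when the fingers have stopped.
- robot.dwell(seconds).
- ik(position, orientation): joint angles nearest the present ones, or None.
- robot.get_obs(): the state.
- cams.grab_frame(name): name is "scene" or "top"; returns the picture (384x512x3 uint8, red, green, blue); there is no depth.
- cams.camera_model(name): a dict with "fx", "fy", "cx", "cy" (pixels), "k1" (the pictures are not rectified: a ray, as slopes to the right and down, at radius r is drawn at 1 + k1 r^2 times it, then the intrinsics apply), "eye" and "attitude" of the camera in the world. Camera axes: x right, y up, looking along -z (the intrinsics and any distortion apply to the point x, -y, -z); pixel columns grow to the right and rows downward; lengths in m; the calibration is good to about 2 mm. A picture is of the moment at which its call begins. camera_model takes no time and is no camera call.
A pose or a line that the arm cannot do raises robot.PlanningError and nothing moves.
- sign_off(): hands the job in; it is judged then, once.
The state is a dict: "clock": time; "qpos": joint angles; "dq": joint speeds; "joint_torque": joint torques, N m; "position": TCP position; "eef_rot": TCP orientation; "contact_force": force on the tool from outside, world axes, zero at the start; "wrist_torque": the same for the moment, N m; "opening": opening from 0.0 (shut) to 1.0 (fully open); "finger_force": force on a finger pad.
Only numpy, scipy, OpenCV 4.12 (cv2) and the standard library are available. Lean on these libraries where they do the work, as an engineer would, in place of code of your own. Each camera call takes 0.05 s, during which the arm holds its last target. There are 200 camera calls.

## Working session

There is one attempt and no reset: what is moved stays moved. The work goes in short steps, each a Python script; the robot and the scene stay as the last script left them, time stands still between calls to the robot, and variables do not carry over. Pictures are saved under pics/ and viewed, at most 10 in all, crops included, and the job is handed in when it is done.

```bash
ls; mkdir -p pics; python3 - <<'E'
from bench import robot,cams
import cv2
for n in("scene","top"):
    im=cams.grab_frame(n); cv2.imwrite(f"pics/{n}0.png",im[:,:,::-1]); print(n,cams.camera_model(n))
print(robot.get_obs())
E
```

```text
pics
scene {'fx': 480.06197218526904, 'fy': 480.06197218526904, 'cx': 251.71967698859967, 'cy': 183.05501094797395, 'k1': 0.023017105525483306, 'eye': array([ 1.16495019, -0.94928158,  0.78398956]), 'attitude': array([0.83604546, 0.46453843, 0.13772371, 0.25741836])}
top {'fx': 363.26718720721584, 'fy': 363.26718720721584, 'cx': 256.31045660820877, 'cy': 191.43858578339172, 'k1': -0.0991216032311551, 'eye': array([0.48941523, 0.00569051, 0.9388918 ]), 'attitude': array([ 0.7153634 ,  0.02282027, -0.03068225, -0.69770556])}
{'clock': 0.1, 'qpos': array([ 1.00070417e+00,  3.81158424e-01,  1.29814214e+00,  7.85042078e-06,
        1.46361433e+00, -2.15278598e-01]), 'dq': array([-0.00089127, -0.00141833, -0.00123291,  0.00073326, -0.00103403,
       -0.00131433]), 'joint_torque': array([ 3.32098185e-03, -4.38654542e+01, -2.24909914e+01,  7.14268838e-02,
        3.42707103e-02, -9.78145181e-05]), 'position': array([0.19093264, 0.51553431, 0.23819796]), 'eef_rot': array([-2.56597128e-04,  1.76478026e-01,  9.84304358e-01, -6.09306464e-04]), 'contact_force': array([ 1.25551832, -0.27403183, -0.06334749]), 'wrist_torque': array([ 0.03984771, -0.01704101, -0.0464583 ]), 'finger_force': 0.0, 'opening': 1.0006089587299871}
```

View pics/scene0.png

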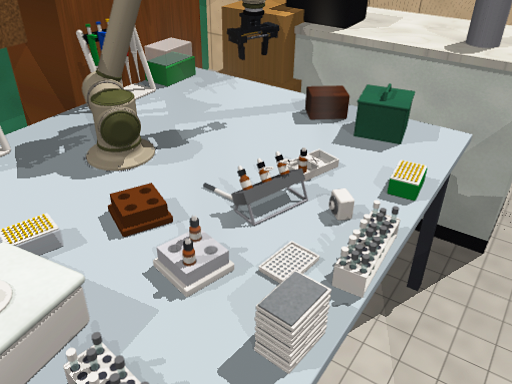

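View pics/top0.png

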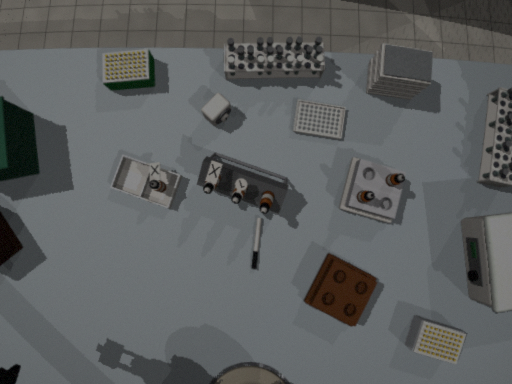

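The top view shows the flag vial at about (212,175), the round one at (240,188) and the plain one at (267,203) in the rack. The block is near (375,190) with free wells at about (368,173) and (386,203). The tray is at (146,181) with its empty left compartment near (130,177). Next I'll enlarge these for measuring.

```bash
python3 - <<'E'
import cv2,numpy as np
t=cv2.imread("pics/top0.png");s=cv2.imread("pics/scene0.png")
def c(im,x,y,w,h,k):return cv2.resize(im[y:y+h,x:x+w],None,fx=k,fy=k,interpolation=cv2.INTER_CUBIC)
a=np.hstack([c(t,190,145,110,75,4),c(t,335,150,80,75,4)])   # 440+320 x300
b=np.hstack([c(t,105,150,80,70,4),c(s,225,145,110,70,4)])  # 320+440 x280
cv2.imwrite("pics/crop1.png",np.vstack([a,b])); 
E
```

```text
(no output)
```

View pics/crop1.png

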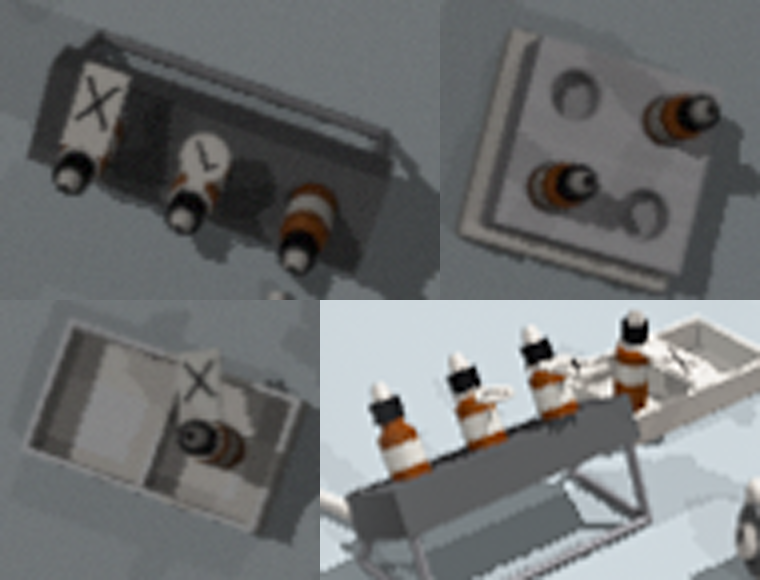

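The crop shows round disc with tick on the middle vial, rectangle with cross on the left one, and the plain one on the right. In crop pixels the nozzles are at (66,183), (180,218) and (293,261) in the top part and (530,332), (457,360) and (378,388) in the scene part. The free wells are at (575,95) and (643,212). The tray's empty compartment is on the left.

```bash
cat > h.py <<'E'
import numpy as np,cv2
from scipy.spatial.transform import Rotation as R
from scipy.optimize import least_squares
from bench import cams
M={n:cams.camera_model(n) for n in("scene","top")}
def rot(n):
    q=M[n]["attitude"];return R.from_quat(np.r_[q[1:],q[0]])
def proj(n,P):
    m=M[n];p=rot(n).inv().apply(np.atleast_2d(P)-m["eye"])
    u=np.c_[p[:,0],-p[:,1]]/-p[:,2:];u=u*(1+m["k1"]*(u**2).sum(1,keepdims=True))
    return u*[m["fx"],m["fy"]]+[m["cx"],m["cy"]]
def ray(n,px):
    m=M[n];d=(np.array(px,float)-[m["cx"],m["cy"]])/[m["fx"],m["fy"]];u=d.copy()
    for _ in range(20):u=d/(1+m["k1"]*(u@u))
    v=rot(n).apply([u[0],-u[1],-1]);return m["eye"],v/np.linalg.norm(v)
def onz(n,px,z):
    e,v=ray(n,px);return e+v*(z-e[2])/v[2]
def tri(pt,ps):
    (a,u),(b,v)=ray("top",pt),ray("scene",ps)
    s=np.linalg.lstsq(np.c_[u,-v],b-a,rcond=None)[0]
    p,q=a+u*s[0],b+v*s[1];return (p+q)/2,np.linalg.norm(p-q)
E
python3 - <<'E'
from h import *
np.set_printoptions(precision=4,suppress=True)
f=lambda c,o,k=(0,0):((np.array(c)-k+.5)/4-.5+o)
T=lambda c:f(c,(190,145)); S=lambda c:f(c,(225,145),(320,300))
B=lambda c:f(c,(335,150),(440,0)); Y=lambda c:f(c,(105,150),(0,300))
for n,a,b,c,d in[("flag",(66,183),(530,332),(76,168),(538,352)),("round",(180,218),(457,360),(187,208),(464,383)),("plain",(293,261),(378,388),(297,245),(387,408))]:
    print(n,"noz",*tri(T(a),S(b)),"cap",*tri(T(c),S(d)))
print("plain base",tri(T((313,195)),S((412,470))))
print("wells",onz("top",B((575,95)),.06),onz("top",B((643,212)),.06))
c=[onz("top",B(p),.06) for p in((541,37),(733,93),(687,273),(496,224))];print(np.array(c),np.linalg.norm(np.diff(c+c[:1],axis=0),axis=1),np.mean(c,0))
c=[onz("top",Y(p),.028) for p in((72,321),(300,400),(255,529),(27,447))];print("tray",np.array(c),np.linalg.norm(np.diff(c+c[:1],axis=0),axis=1),np.mean(c,0))
# refined: dark/contour of block top face & tray outline by brightness
t=cv2.imread("pics/top0.png",0)
E
```

```text
flag noz [0.5496 0.1095 0.1238] 0.0030674749752277446 cap [0.5592 0.1056 0.1122] 0.0030338986322705035
round noz [0.5306 0.0441 0.1247] 0.005133428228966587 cap [0.5378 0.0414 0.1096] 0.0037969339252366435
plain noz [ 0.5081 -0.0199  0.1248] 0.005335844640123966 cap [ 0.5174 -0.0223  0.1132] 0.005563616864923531
plain base (array([ 0.5473, -0.0331,  0.0795]), np.float64(0.008422268152297952))
wells [ 0.6079 -0.2788  0.06  ] [ 0.5366 -0.3218  0.06  ]
[[ 0.6435 -0.2575  0.06  ]
 [ 0.6122 -0.38    0.06  ]
 [ 0.4997 -0.3498  0.06  ]
 [ 0.5272 -0.2296  0.06  ]] [0.1265 0.1165 0.1233 0.1196] [ 0.5706 -0.3042  0.06  ]
tray [[0.6438 0.341  0.028 ]
 [0.5963 0.1913 0.028 ]
 [0.5141 0.2165 0.028 ]
 [0.5621 0.3658 0.028 ]] [0.157  0.086  0.1568 0.0853] [0.5791 0.2787 0.028 ]
```

```bash
python3 - <<'E'
from h import *
np.set_printoptions(precision=4,suppress=True)
f=lambda c:((np.array(c)-(320,300)+.5)/4-.5+(225,145))
y=np.array([.305,.952,0]);x=np.array([.952,-.305,0])
for n,P,t,b in[("flag",(.5496,.1095,.1238),(530,332),(554,402)),("round",(.5306,.0441,.1247),(457,360),(483,430)),("plain",(.5081,-.0199,.1248),(378,388),(411,467))]:
    g=[]
    for p in(t,b):
        e,v=ray("scene",f(p));g.append(e+v*((P-e)@y)/(v@y))
    d=g[0]-g[1];print(n,g[0],g[1],np.linalg.norm(d),np.degrees(np.arctan2(-d@x,d[2])))
s=cv2.imread("pics/scene0.png")
cv2.imwrite("pics/crop2.png",cv2.resize(s[145:195,230:300],None,fx=11,fy=11,interpolation=cv2.INTER_CUBIC))
E
```

```text
flag [0.5474 0.1102 0.1227] [0.5752 0.1013 0.0776] 0.05368067622807223 32.871408109173366
round [0.5268 0.0453 0.1227] [0.5557 0.0361 0.0797] 0.052654946381021965 35.117466596511065
plain [ 0.5038 -0.0185  0.1227] [ 0.5393 -0.0299  0.0772] 0.0587681824845943 39.28155141562719
```

View pics/crop2.png

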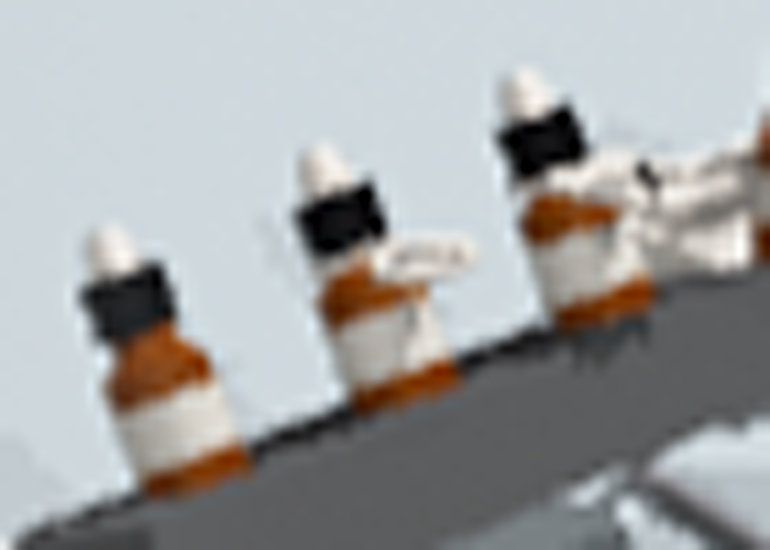

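The three vials lean alike in the 11x crop, about 34°: round tip at (318,145) and foot at (408,393), flag tip at (516,68) and foot at (605,310). Cap heights of about 0.11 m and the 68 mm spacing both fit. Next is grasping the round vial by its cap.

```bash
cat > g.py <<'E'
from h import *
from bench import robot,effector,ik
X=np.array([.9525,-.3045,0]);Y=np.array([.3045,.9525,0]);Z=np.array([0,0,1.])
def tool(yaw,lean=0,roll=0):   # tool z opposite a vial axis leaning to -x of a frame at yaw (degrees)
    c,s=np.cos(np.radians(yaw)),np.sin(np.radians(yaw));x=np.array([c,s,0]);y=np.array([-s,c,0])
    l=np.radians(lean);a=-np.sin(l)*x+np.cos(l)*Z;z=-a
    m=np.c_[np.cross(y,z),y,z];q=R.from_matrix(m).as_quat();return np.r_[q[3],q[:3]],a,np.cross(y,a)
def pick(cap,yaw=-17.7,lean=34,sq=12):
    q,a,vx=tool(yaw,lean);p=np.array(cap)-.019*a-.003*vx
    effector.set_gripper(.5,sq)
    robot.move_to(p+.07*a,q)
    print("hit",robot.move_l(p,feed=.12,max_force=8));o=robot.get_obs();print(o["clock"],o["position"]-p)
    effector.set_gripper(0,sq);o=robot.get_obs();print("grip",o["opening"]*88,o["finger_force"],o["contact_force"])
    return p,q
E
python3 - <<'E'
from g import *
for yaw,l,p in[(-17.7,34,(.54,.04,.09)),(-17.7,34,(.5,.06,.17)),(-13.9,0,(.608,-.28,.09)),(-13.9,0,(.608,-.28,.17)),(-17.6,0,(.591,.316,.06))]: print(ik(p,tool(yaw,l)[0]))
pick((.5372,.0418,.110))
for n in("scene","top"): cv2.imwrite(f"pics/{n}1.png",cams.grab_frame(n)[:,:,::-1])
a=cv2.imread("pics/scene1.png")[110:210,210:310];b=cv2.imread("pics/top1.png")[140:240,190:290]
cv2.imwrite("pics/crop3.png",cv2.resize(np.hstack([a,b]),None,fx=4,fy=4,interpolation=cv2.INTER_CUBIC))
E
```

```text
[-0.08687684  0.42905091  1.92892704 -0.55464489  0.23602363 -0.84362875]
[-0.04110079  0.22959151  1.91023242 -0.34806438  0.44877243 -1.03114594]
[-6.08023921e-01  7.11753763e-01  1.14161461e+00 -4.44089210e-16
  1.28822428e+00 -1.93621948e+00]
[-6.08023921e-01  6.41475474e-01  1.03775098e+00 -4.44089210e-16
  1.46236620e+00 -1.93621948e+00]
[ 3.14772845e-01  7.44745078e-01  1.16890038e+00 -4.44089210e-16
  1.22794720e+00 -9.48845533e-01]
hit False
3.6417 [-9.64108545e-05  2.14474353e-04  1.96139007e-04]
grip 27.010499529153975 12.000460177659988 [-0.71664618  1.16488487  2.39564134]
```

View pics/crop3.png

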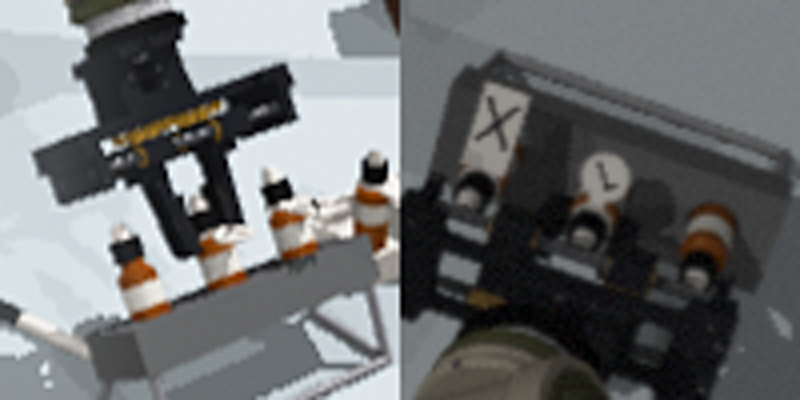

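The gripper straddles the round vial correctly, but the 27 mm grip width means the tips closed on the body's shoulder. I'll go 11 mm deeper and grip the body.

```bash
python3 - <<'E'
from g import *
effector.set_gripper(.5,12)
q,a,vx=tool(-17.7,34);p=robot.get_obs()["position"]-.011*a
print(robot.move_l(p,feed=.08,max_force=8))
effector.set_gripper(0,12);o=robot.get_obs();print("grip",o["opening"]*88,o["finger_force"],o["contact_force"])
n=tool(-17.7,31)[1]
print(robot.move_l(p+.035*n,feed=.08,max_force=10));print(robot.get_obs()["contact_force"])
robot.move_l(p+.08*n+[0,0,.03],feed=.2)
robot.move_to([.607,-.280,.20],tool(-13.9)[0])
o=robot.get_obs();print(o["clock"],o["opening"]*88,o["contact_force"],o["position"])
for n in("scene","top"): cv2.imwrite(f"pics/{n}2.png",cams.grab_frame(n)[:,:,::-1])
a=cv2.imread("pics/scene2.png")[170:290,140:240];b=cv2.imread("pics/top2.png")[130:250,330:430]
cv2.imwrite("pics/crop4.png",cv2.resize(np.hstack([a,b]),None,fx=4,fy=4,interpolation=cv2.INTER_CUBIC))
E
```

```text
False
grip 27.128454661374434 12.000465095043182 [-0.18673489 -0.21186174  0.37585676]
False
[-0.54831633 -0.66520789 -1.39709484]
7.675 27.26227192750771 [-0.45770085 -0.14139838 -0.19017681] [ 0.60705028 -0.27901844  0.19928779]
```

View pics/crop4.png

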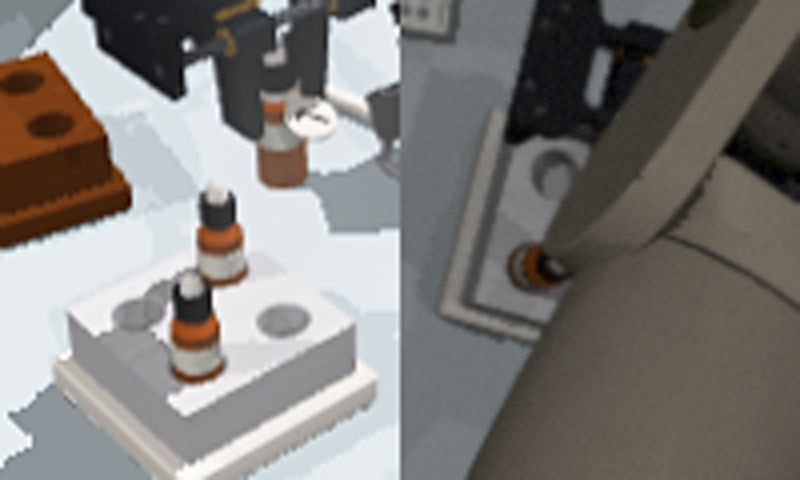

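Scene crop: the held vial is nearly upright, with nozzle tip at (279,45) and bottom centre at (282.5,180). The free well mouths are at (284,321) and (137,315). The arm hides most of the block in the top view.

```bash
python3 - <<'E'
from g import *
np.set_printoptions(precision=4,suppress=True)
f=lambda c:((np.array(c)+.5)/4-.5+(140,170))
print("wells scene",onz("scene",f((284,321)),.06),onz("scene",f((137,315)),.06))
p=robot.get_obs()["position"];q,a,x=tool(-13.9)
ax=p+.003*x
for l in(-4,-2,0,2,4):
    al=tool(-13.9,l)[1];g=p-.0*a+.003*x   # tip level = 38mm up
    print(l,[(proj("scene",g+al*h)[0]-(140,170)+.5)*4-.5 for h in(.0875-.038,-.038)])
# cap black segment and body orange segment centroids per row in scene crop
s=cv2.imread("pics/scene2.png").astype(int)[170:222,200:220]
m=(s[:,:,2]-s[:,:,0]>40)
for r in range(20,50):
    c=np.where(m[r])[0]
    if len(c):print(r+170,c.min()+200,c.max()+200,end=' | ')
E
```

```text
wells scene [ 0.6092 -0.283   0.06  ] [ 0.5354 -0.3271  0.06  ]
-4 [array([280.6275,  43.7806]), array([279.7228, 173.3089])]
-2 [array([278.6094,  42.3464]), array([281.2009, 174.4562])]
0 [array([276.5972,  41.0104]), array([282.68  , 175.5384])]
2 [array([274.5937,  39.774 ]), array([284.1583, 176.5541])]
4 [array([272.6014,  38.6387]), array([285.6341, 177.5021])]
195 206 210 | 196 206 210 | 197 206 210 | 198 206 210 | 199 206 210 | 200 207 210 | 205 216 216 | 206 215 216 | 207 205 215 | 208 205 216 | 209 205 216 | 210 205 216 | 211 205 216 | 212 205 216 | 213 205 216 | 214 205 215 | 215 206 214 | 216 207 212 |
```

Vial in hand matches the model within about 1° and 1 mm. The well from both views comes out at about (0.607, -0.281). Next is a guarded insertion, with a small search if it lands on the rim.

```bash
python3 - <<'E'
from g import *
np.set_printoptions(precision=4,suppress=True)
q,a,x=tool(-13.9,1.0)
base=np.array([.6073,-.281,0]) ; off=-.003*x+.038*a; off[2]=0
def go(d,z):t=base+off+np.r_[d,0];t[2]=z;return t
robot.move_l(go((0,0),.115),q,feed=.2)
for d in [(0,0),(-.002,.0025),(.002,-.0025),(.002,.002),(-.002,-.002),(-.003,.004),(.003,-.004)]:
    robot.move_l(go(d,.102),feed=.08); robot.dwell(.2); print(d,robot.get_obs()["position"]-go(d,.102))
    h=robot.move_l(go(d,.072),feed=.04,max_force=5);o=robot.get_obs()
    print(h,o["position"],o["contact_force"],o["clock"])
    if o["position"][2]<.082:break
for n in("scene","top"): cv2.imwrite(f"pics/{n}3.png",cams.grab_frame(n)[:,:,::-1])
a=cv2.imread("pics/scene3.png")[170:290,140:260]
cv2.imwrite("pics/crop5.png",cv2.resize(a,None,fx=4,fy=4,interpolation=cv2.INTER_CUBIC))
E
```

```text
(0, 0) [ 0.0002 -0.0002  0.0007]
True [ 0.6037 -0.2801  0.0941] [ 0.2546 -0.0313  2.3903] 9.2333
(-0.002, 0.0025) [-0.0001  0.     -0.0002]
True [ 0.6022 -0.2781  0.0739] [ 0.2648 -0.7234  2.7448] 10.3667
```

View pics/crop5.png

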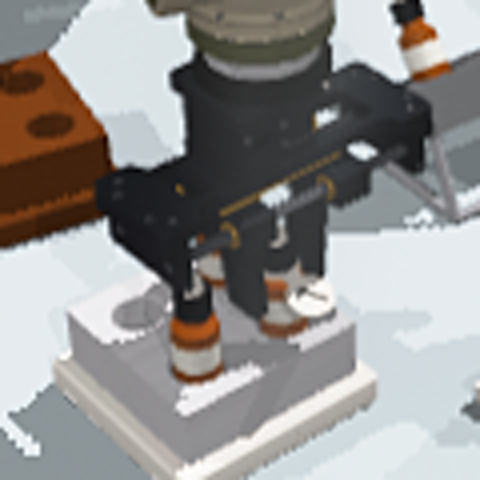

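Seated at TCP z = 0.074, which fits a well floor at 0.038. Releasing, then picking the flag vial.

```bash
python3 - <<'E'
from g import *
effector.set_gripper(.5)
p=robot.get_obs()["position"];robot.move_l(p+[0,0,.03],feed=.06);robot.move_l(p+[0,0,.11],feed=.2)
q,a,vx=tool(-17.7,34)
robot.move_to(np.array((.5575,.1068,.111))-.030*a-.003*vx+.10*a,q)
im=cams.grab_frame("scene")[:,:,::-1];cv2.imwrite("pics/scene4.png",im)
cv2.imwrite("pics/top4.png",cams.grab_frame("top")[:,:,::-1])
b=cv2.imread("pics/top4.png")
cv2.imwrite("pics/crop6.png",np.hstack([cv2.resize(im[190:290,145:245],None,fx=4,fy=4,interpolation=cv2.INTER_CUBIC),cv2.resize(b[140:240,330:430],None,fx=4,fy=4,interpolation=cv2.INTER_CUBIC)]))
E
```

```text
(no output)
```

View pics/crop6.png

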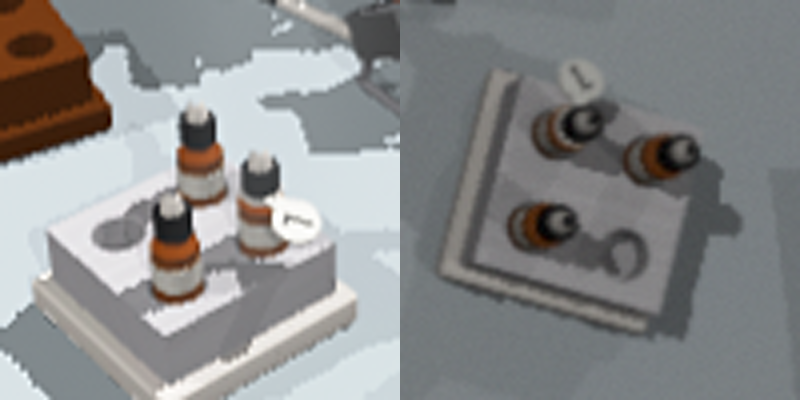

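The round vial stands seated at (262,200) in the scene half and (570,125) in the top half, level with its neighbours, and its tag points outward. Now the flag vial.

```bash
python3 - <<'E'
from g import *
np.set_printoptions(precision=4,suppress=True)
q,a,vx=tool(-17.7,34);p=np.array((.5575,.1068,.111))-.030*a-.003*vx
print(robot.move_l(p,feed=.1,max_force=8))
effector.set_gripper(0,12);o=robot.get_obs();print("grip",o["opening"]*88,o["finger_force"],o["contact_force"])
n=tool(-17.7,31)[1]
print(robot.move_l(p+.035*n,feed=.08,max_force=10));print(robot.get_obs()["contact_force"])
robot.move_l(p+.08*n+[0,0,.03],feed=.2)
robot.move_to([.588,.3168,.16],tool(-17.6)[0])
robot.move_l([.588,.3168,.075],feed=.15)
o=robot.get_obs();print(o["clock"],o["opening"]*88,o["position"])
for n in("scene","top"): cv2.imwrite(f"pics/{n}5.png",cams.grab_frame(n)[:,:,::-1])
a=cv2.imread("pics/scene5.png")[90:190,260:360];b=cv2.imread("pics/top5.png")[130:230,90:190]
cv2.imwrite("pics/crop7.png",cv2.resize(np.hstack([a,b]),None,fx=4,fy=4,interpolation=cv2.INTER_CUBIC))
E
```

```text
False
grip 27.600216359861502 12.000470012426376 [0.3719 1.0233 2.8098]
False
[-0.2352 -0.4261 -0.8518]
17.9333 27.51311650105981 [0.5885 0.3166 0.0762]
```

View pics/crop7.png

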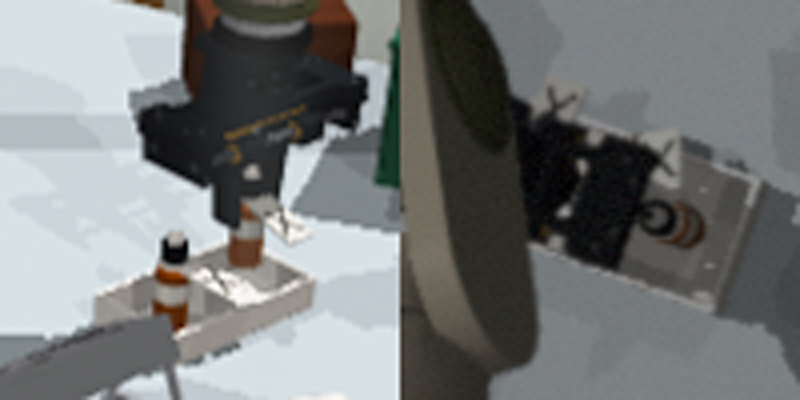

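The flag vial hangs upright over the empty compartment at (247,250), tag towards tray +x and clear of the old vial at (172,290). Lowering under force guard.

```bash
python3 - <<'E'
from g import *
np.set_printoptions(precision=4,suppress=True)
p=robot.get_obs()["position"].copy();p[2]=.034
print(robot.move_l(p,feed=.03,max_force=4));o=robot.get_obs();print(o["position"],o["contact_force"])
robot.dwell(.2);z=robot.get_obs()["position"];print(z)
if .034<z[2]<.05:
    effector.set_gripper(.5);robot.dwell(.3)
    robot.move_l(z+[0,0,.03],feed=.06);robot.move_l(z+[0,0,.12],feed=.2)
    robot.move_to([.35,.3,.3],tool(-17.6)[0])
for n in("scene","top"): cv2.imwrite(f"pics/{n}6.png",cams.grab_frame(n)[:,:,::-1])
print(robot.get_obs()["clock"])
a=cv2.imread("pics/scene6.png")[130:290,140:340];b=cv2.imread("pics/top6.png")[130:290,110:310]
cv2.imwrite("pics/crop8.png",cv2.resize(np.hstack([a,b]),None,fx=2,fy=2,interpolation=cv2.INTER_CUBIC))
E
```

```text
True
[0.5887 0.3167 0.0416] [ 0.4441 -0.0823  3.8756]
[0.5885 0.3168 0.0416]
22.425
```

View pics/crop8.png

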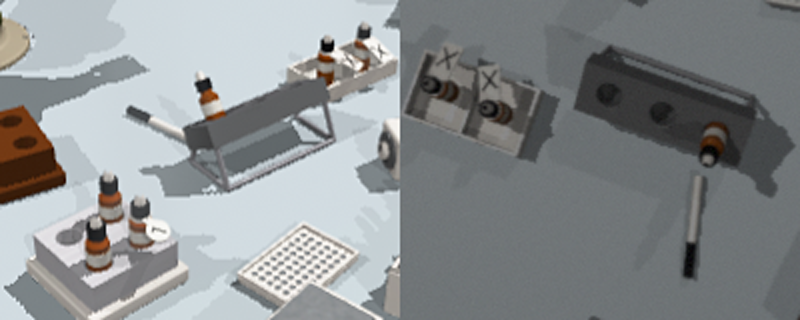

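The flag vial stands upright in the left compartment at (440,88). The round vial is in the block at (140,220), the plain one is still in the rack at (713,140), and nothing else has moved.

```bash
python3 -c "
from bench import sign_off
print(sign_off())"
```

```text
the job is handed in; nothing more can be done
None
```

The job is handed in after about 22 s: the passed vial stands fully down in a free well of the cooling block, the failed vial stands upright in the tray's empty compartment, and the last pictures show the untagged vial and the rest where they were.

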